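# Clamp a circuit board and hold a test probe on its marked pad

## Task

First clamp the green circuit board in the blue vise by turning the crank clockwise (seen from above) all the way to its stop. Then lift the yellow test probe out of its wooden stand and hold it upright with its tip on the gold pad ringed in red, pressed gently so that the sprung tip goes in about halfway, never hard. Finish like that, with the gripper still holding the probe on the pad; leave everything else where it is.

Things in the scene. Friction and masses are not known exactly. Their poses are not given: they have to be found in the camera images.
- vise: Blue board vise fixed to the worktop, 250 x 116 mm. Origin: centre of its underside; x runs from the crank end (nearest the robot) to the fixed jaw (its face at x = 96 mm), z up. Gear housing 52 x 80 mm at x = -85 mm, top at z = 56 mm; jaw tops at z = 44 mm. The board lies flat on two black rests, its top at z = 34 mm, and slides some mm along x as it is clamped.
- crank_axis (a point): Point on the crank's upright axis above the gear housing, at the height of the top of the crank's knob (99 mm above the worktop). Does not move in the vise.
- crank_knob (a point): Centre of the top of the crank's knob: black upright cylinder 17 mm in diameter, from 67 to 99 mm above the worktop, at the end of the flat steel crank arm, 36 mm from the crank axis; moves round with the crank. It spins freely on its pin, so a gripper can hold it from above and lead it round with a constant orientation.
- crank (a joint): Crank angle in rad, growing clockwise seen from above; at 0 the arm points along the vise's -x axis, 6.28 is the stop at which the vise is closed (16 mm of jaw travel a turn). Starts between 0 and 1.2. Turning takes about 3 N at the knob; it stays where it is left.
- jaw_pad: Sprung steel face plate of the moving jaw, 5 x 100 x 20 mm, origin at its centre; vise x axis is its normal. It meets the board before the stop; at the stop its spring (4000 N/m) clamps the board with about 8 N against the fixed jaw.
- board: Green circuit board 80 x 100 x 4 mm with a black chip, a white connector (to 14 mm above the underside) and two small capacitors. Origin: centre of its underside, z up; x across the jaws. Loose until clamped, then it is square to the jaws and has been slid some mm along the vise's x axis.
- test_pad (a point): Centre of the marked test pad on the board's top face: gold disc 12 mm in diameter inside a red ring 21 mm in diameter, at (8, -26, 4) mm in the board's frame. The three smaller gold pads have no ring.
- probe: Cordless test probe, 125 mm long, 70 g. Origin at its tip end (sprung tip out), z up towards the handle. Black nose 10 mm in diameter to z = 45 mm, black collar 23 mm in diameter to z = 50 mm, then a yellow square handle 16 x 16 mm, sides along its x and y, to z = 122 mm, black cap to 125 mm. It hangs upright in the stand by its collar.
- probe_tip (a point): End of the probe's sprung brass tip (4 mm in diameter).
- probe_plunger (a joint): How far the sprung tip is pushed into the probe, m: 0 is out, 0.008 is fully in. Force 0.8 N as it starts to move, 2.4 N halfway, 4 N fully in (400 N/m).
- stand: Wooden block 56 x 56 mm, top 50 mm above the worktop, on a black foot 70 x 70 mm, fixed to the worktop, with an upright hole 14 mm wide that holds the probe, tip 5 mm above the worktop; lift the probe straight up by over 50 mm to free it. Origin: centre of its underside.
- solder_reel: Blue and white solder reel, 60 mm across, 39 mm high; leave alone. Origin: centre of its underside.
- flux_tin: Yellow and red tin, 62 mm across, 21 mm high; leave alone. Origin: centre of its underside.
- tape: Roll of black tape, 62 mm across, 19 mm high; leave alone. Origin: centre of its underside.
- knob_0: Dark brown fluted knob, 35 mm across, 16 mm high; leave alone. Origin: centre of its underside.
- fuse_box: Clear plastic box, 47 x 66 x 18 mm; leave alone. Origin: centre of its underside.
- loupe: Black eyepiece, 41 mm across, 34 mm high; leave alone. Origin: centre of its underside.

How it is judged:
By the outcome, as a careful person would: the job done as asked, in the order asked, and still so for the second after the job is handed in, while the arm keeps its last pose, push and grip.
It also fails if it takes over 54 s, if anything falls off the work surface, if the arm or the gripper's body presses on something with over 40 N, if the wrist force passes 120 N, or if a joint passes its speed limit or range.

## Robot

A 7-joint arm with a two-finger parallel gripper is mounted at the origin on a cart in front of the work surface, level with it; the furniture and walls round the work are solid. World frame = base frame: x ahead of the robot, y to its left, z up, the work surface at z = 0. Lengths are in mm, angles in rad, forces in N, time in s.
With the tool pointing down it reaches from about 400 to 875 mm from the base axis. Payload 4.4 kg.
Tool frame: the origin (TCP) lies where the fingers leave the gripper's body, on its centre line; the fingertips stand 73 mm ahead of it and the grasp point (between the pads) lies 54 mm ahead of it; z points along the fingers, y is the line along which they close (so a half turn about z gives the same grasp; the last joint's range is limited). The gripper opens to 85 mm and grips with 20 to 120 N. Pads are 22 mm wide; open, the fingers measure 114 mm over their backs; the gripper's body (76 mm by 85 mm) begins 54 mm behind the grasp point. The pads swing forward as they close: fully open they stand 13 mm farther back than shut.
Start: joints at [-1.39, 0.628, 0.038, 1.517, -0.027, 0.996, -0.02], TCP at [158.774, 630.324, 303.913] pointing down, gripper open.
Joint ranges: [-3.06, 3.06], [-0.37, 2.12], [-1.25, 1.32], [0.18, 2.47], [-1.1, 4.24], [0.23, 1.98], [-2.94, 2.94]. Speed limits (rad/s): [2.57, 2.57, 3.14, 3.14, 3.14, 3.14, 3.14].

## Interface

Orientations are given as [roll, pitch, yaw] about the fixed x, y, z axes, in that order (R = Rz(yaw) Ry(pitch) Rx(roll)).
In Python, from cell import ctrl gives the robot as it stands.
- The arm moves only by the tool send_rows, never from a script. Its argument "rows" is a list that holds one entry, the list of rows, each a list of 6 numbers: the shift along the tool's x, y, z in cm, then the turn, a rotation vector about the tool's x, y, z in rad. In form: [[[tx, ty, tz, wx, wy, wz], ...]]. A call has 1 to 10 rows; each row is the pose to reach, as a shift and turn from the pose commanded when the call began, along the tool's axes at that moment; what a row does not reach only later rows make up. A row lasts 1/10 s, in which the tool goes at most 50 mm and 8.59 degrees, less where a joint would pass 70% of its speed; a pose out of reach is approached as far as the arm can. A call with a gripper value outside its range is refused whole. "grip" is the closure in counts, from 0 (fully open) to 255 (shut), set as the call begins (left out, the last holds). The fingers move at their own pace and stop on an object; the grip force is fixed at half the most. Time passes only in rows, so rows that repeat a pose let the fingers close. It gives the time, the measured TCP pose, the force, the opening and the grip force at its end, in the units of the state.
- ctrl.read_state(): the state, without advancing time (a new reading comes with each control period).
- ctrl.get_image(name): name is "scene" or "top"; returns a dict with "pixels" (400x640x3 uint8, red, green, blue), "fx", "fy", "cx", "cy" (pixels), "extrinsics" (4x4, takes a point from camera to world coordinates). Camera axes: x right, y up, looking along -z (the intrinsics and any distortion apply to the point x, -y, -z); pixel columns grow to the right and rows downward; lengths in mm; the calibration is good to about 2 mm. A picture is of the moment at which its call begins. There is no depth.
- ctrl.finish_job(): hands the job in; it is judged then, once.
The state is a dict: "clock": time; "qpos": joint angles; "qd": joint speeds; "tau": joint torques, N m; "eef_pos": TCP position; "tool_rot": TCP orientation; "force": force on the tool from outside, world axes, zero at the start; "torque": the same for the moment, N m; "width": finger opening in mm; "gripper_force": force on a finger pad.
Only numpy, scipy, OpenCV 4.12 (cv2) and the standard library are available. Lean on these libraries where they do the work, as an engineer would, in place of code of your own. Each camera call takes 0.05 s, during which the arm holds its last target. There are 200 camera calls.

## Working session

There is one attempt and no reset: what is moved stays moved. The work goes in short steps, Python scripts to look and compute and a tool call to move; the robot and the scene stay as the last step left them, time stands still between calls to the robot, and variables do not carry over. Pictures are saved under pics/ and viewed, at most 11 in all, crops included, and the job is handed in when it is done.

Besides the shell and the picture viewer there is one more tool, called after "Emit:" as name(argument=value, ...), one argument or row to a line, values as JSON. send_rows: Moves the arm, as the interface text tells. Its arguments: {"type":"object","properties":{"rows":{"type":"array","items":{"type":"array","items":{"type":"array","items":{"type":"number"}}}},"grip":{"type":"number"}},"required":["rows"]}

```bash
mkdir -p pics; ls; cat > h.py <<'E'
import numpy as np, cv2
from cell import ctrl
def img(n,save=None):
    d=ctrl.get_image(n); d['pixels']=np.array(d['pixels'],np.uint8)
    if save: cv2.imwrite('pics/'+save,d['pixels'][:,:,::-1])
    return d
def ray(d,u,v):
    E=np.array(d['extrinsics']); r=E[:3,:3]@np.array([(u-d['cx'])/d['fx'],-(v-d['cy'])/d['fy'],-1.]); return E[:3,3],r
def onz(d,u,v,z):
    o,r=ray(d,u,v); return o+r*(z-o[2])/r[2]
def proj(d,p):
    E=np.array(d['extrinsics']); c=E[:3,:3].T@(np.array(p,float)-E[:3,3]); return d['cx']+d['fx']*c[0]/-c[2], d['cy']-d['fy']*c[1]/-c[2]
E
python3 - <<'E'
from h import *
for n in('scene','top'):
    d=img(n,n+'0.png'); print(n,[k for k in d],d['fx'],d['cx'],d['cy'],np.round(d['extrinsics'],3).tolist())
print(ctrl.read_state())
E
```

```text
pics
scene ['pixels', 'fx', 'fy', 'cx', 'cy', 'extrinsics'] 418.2337872216094 327.9635126308428 199.40019644083603 [[0.503, 0.664, -0.553, 7.781], [-0.864, 0.383, -0.327, -213.007], [-0.005, 0.642, 0.767, 869.446], [0.0, 0.0, 0.0, 1.0]]
top ['pixels', 'fx', 'fy', 'cx', 'cy', 'extrinsics'] 444.89272690005777 320.01786616581296 192.05074546866578 [[-0.09, 0.973, -0.212, 337.915], [-0.996, -0.087, 0.025, 115.289], [0.006, 0.213, 0.977, 1117.967], [0.0, 0.0, 0.0, 1.0]]
{'clock': 0.1, 'qpos': array([-1.38979273,  0.62927474,  0.03845699,  1.51827674, -0.02699475,
        0.99628744, -0.0199819 ]), 'qd': array([ 4.75462593e-04, -2.07113442e-03, -5.45741422e-04, -2.64698767e-03,
       -5.88426866e-05,  1.93573026e-03, -8.99602132e-04]), 'tau': array([ 3.07033588e-03, -5.64539516e+01,  1.23039655e+00, -1.93976694e+01,
        1.12679190e-02,  5.35593135e-03, -8.91516578e-06]), 'eef_pos': array([158.66876618, 629.88544402, 303.06468662]), 'tool_rot': array([-3.13986499e+00,  3.02771675e-05,  2.89479995e+00]), 'force': array([-1.25545861, -0.82138127,  0.46021415]), 'torque': array([-0.01956138, -0.03060954,  0.0118205 ]), 'gripper_force': 0.0, 'width': 85.63492499456746}
```

View pics/top0.png

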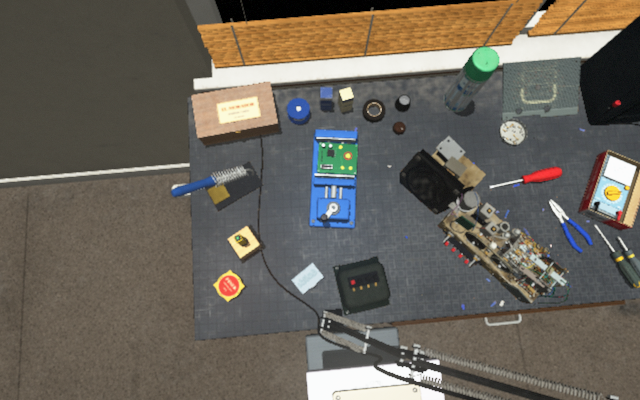

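View pics/scene0.png

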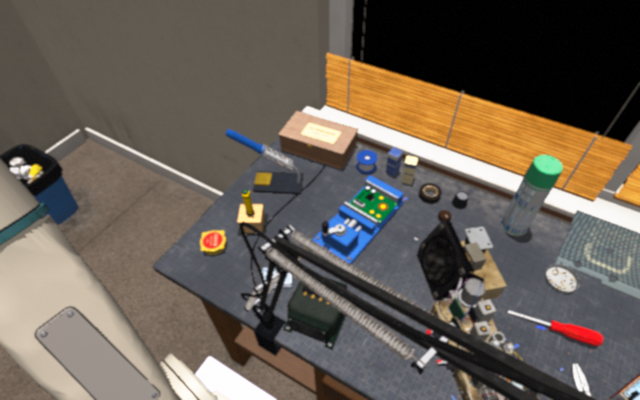

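The top view shows the vise around (335,180), crank knob near (325,215), probe stand at (243,240). The scene view shows the probe at (250,205), the vise at (360,220), and a black spring lamp arm crossing low-right. Zooming in on vise and stand, and measuring.

```bash
python3 - <<'E'
from h import *
T=img('top');S=img('scene')
a=cv2.resize(T['pixels'][120:270,220:370],None,fx=4,fy=4,interpolation=cv2.INTER_CUBIC)
cv2.imwrite('pics/c1.png',a[:,:,::-1])
b=cv2.resize(S['pixels'][165:315,230:430],None,fx=4,fy=4,interpolation=cv2.INTER_CUBIC)
cv2.imwrite('pics/c2.png',b[:,:,::-1])
P=T['pixels'];h=cv2.cvtColor(P,cv2.COLOR_RGB2HSV)
m=cv2.inRange(h,(100,150,60),(125,255,255)); m[:125]=0;m[235:]=0;m[:,:300]=0;m[:,370:]=0
print('blue',cv2.minAreaRect(cv2.findNonZero(m)))
x,y,w,hh=cv2.boundingRect(m);print(x,y,w,hh)
def tri(a,b):
    o1,r1=ray(T,*a);o2,r2=ray(S,*b);A=np.c_[r1,-r2];k=np.linalg.lstsq(A,o2-o1,rcond=None)[0]
    p,q=o1+k[0]*r1,o2+k[1]*r2;return ((p+q)/2).round(0),np.linalg.norm(p-q).round(1)
print('lamp end',tri((325,320),(275,245)),tri((325,320),(283,233)))
E
```

```text
blue ((333.4446105957031, 178.44020080566406), (44.73615264892578, 96.85147094726562), 2.2025980949401855)
310 130 47 98
lamp end (array([295.,  90., 264.]), np.float64(44.2)) (array([302.,  83., 296.]), np.float64(59.8))
```

View pics/c1.png

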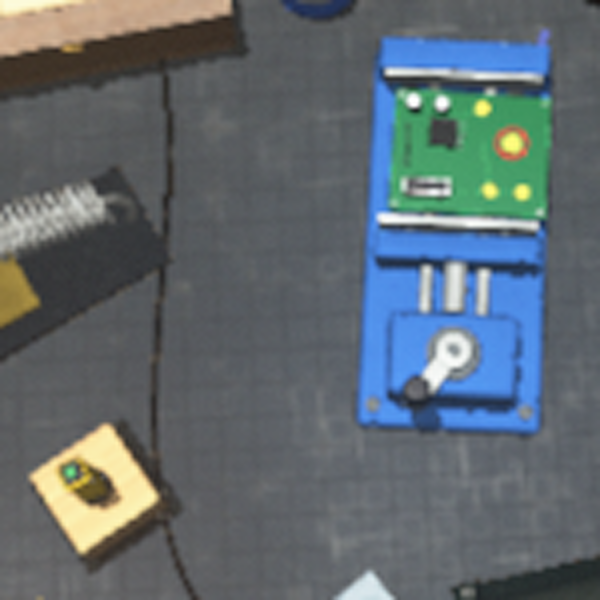

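View pics/c2.png

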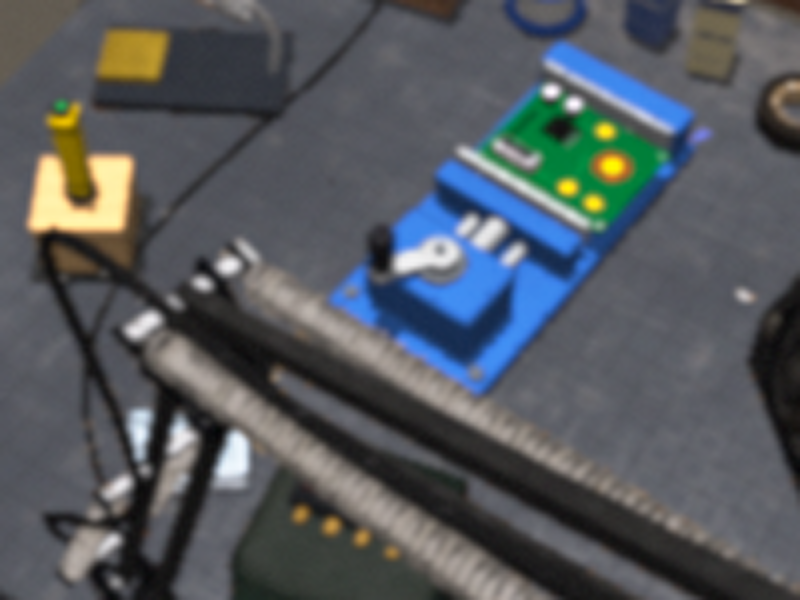

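Crops: c1 shows knob at top-view px ≈(323.5,217), crank axis (333,207), ringed pad (348,155), probe cap (237.5,237). c2 shows the knob at scene px (324.5,223), probe cap (245,191.5), and the lamp elbow at (277,237). I need the lamp's 3D position, so one composite of it.

```bash
python3 - <<'E'
from h import *
T=img('top');S=img('scene')
a=cv2.resize(T['pixels'][290:400,300:640],(800,259),interpolation=cv2.INTER_CUBIC)
b=cv2.resize(S['pixels'][215:400,225:625],(736,340),interpolation=cv2.INTER_CUBIC)
c=np.zeros((600,800,3),np.uint8);c[:259]=a;c[260:600,:736]=b
cv2.imwrite('pics/c3.png',c[:,:,::-1])
print('base',proj(T,(0,0,0)),proj(S,(0,0,0)),proj(T,(0,0,300)),proj(S,(0,0,300)))
def tri(a,b):
    o1,r1=ray(T,*a);o2,r2=ray(S,*b);A=np.c_[r1,-r2];k=np.linalg.lstsq(A,o2-o1,rcond=None)[0]
    p,q=o1+k[0]*r1,o2+k[1]*r2;return ((p+q)/2).round(1),np.linalg.norm(p-q).round(1)
print('knob',tri((323.5,217),(324.8,223)),onz(T,323.5,216.7,99))
print('axis',onz(T,333.3,207.5,70))
print('probe cap',tri((237.6,237.6),(245,191.5)))
print('pad',tri((347.9,155.7),(382.8,206.5)),onz(T,347.9,155.7,34))
print('stand top corners',[onz(T,*p,50).round(1) for p in((220+30/4,120+480/4),(220+107/4,120+423/4),(220+162/4,120+495/4),(220+88/4,120+557/4))])
print('vise corners z~12',[onz(T,220+a/4,120+b/4,10).round(1) for a,b in((360,424),(540,432))])
print('fixed jaw top',[onz(T,220+a/4,120+b/4,44).round(1) for a,b in((384,39),(550,46),(386,70),(545,78))])
print('housing top',[onz(T,220+a/4,120+b/4,56).round(1) for a,b in((392,313),(521,320),(388,394),(516,402))])
E
```

```text
base (np.float64(380.46716277544346), np.float64(434.1492405429008)) (np.float64(223.11534790672408), np.float64(474.67623263289875)) (np.float64(405.7543848840073), np.float64(492.3571938196742)) (np.float64(173.77172341494165), np.float64(440.3451655913626))
knob (array([499.4,  86.6,  97.4]), np.float64(0.3)) [499.80539324  86.70096601  99.        ]
axis [524.48322621  60.47444744  70.        ]
probe cap (array([464.8, 282.3, 130. ]), np.float64(1.1))
pad (array([660.6,   8.9,  33.4]), np.float64(0.7)) [660.60031851   8.70827036  34.        ]
stand top corners [array([472. , 319.8,  50. ]), array([502.2, 272. ,  50. ]), array([455.9, 241.6,  50. ]), array([423.1, 287.6,  50. ])]
vise corners z~12 [array([493.5, 120.1,  10. ]), array([478.4,   8.2,  10. ])]
fixed jaw top [array([733.4,  83.5,  44. ]), array([719.4, -21.3,  44. ]), array([712.6,  84.1,  44. ]), array([698.3, -15.9,  44. ])]
housing top [array([553.1,  94.6,  56. ]), array([541.7,  16.8,  56. ]), array([503.7, 101.5,  56. ]), array([491.9,  25.1,  56. ])]
```

View pics/c3.png

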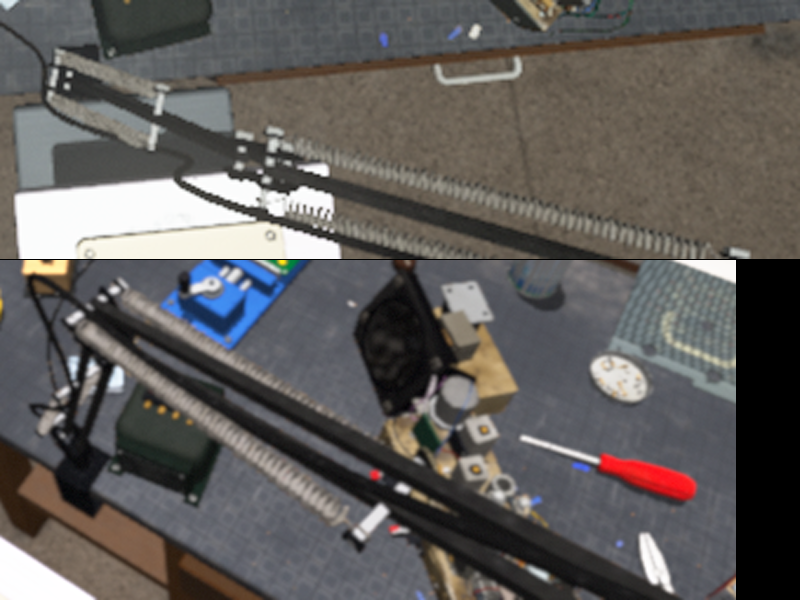

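The composite shows the lamp clamp on the desk edge (top ≈(328,322), scene ≈(268,328)), elbow (top ≈(412,360), scene ≈(282,240)), upper arm then running right and upwards.

```bash
cat >> h.py <<'E'
def tri(T,S,a,b):
    o1,r1=ray(T,*a);o2,r2=ray(S,*b);A=np.c_[r1,-r2];k=np.linalg.lstsq(A,o2-o1,rcond=None)[0]
    p,q=o1+k[0]*r1,o2+k[1]*r2;return ((p+q)/2).round(1),np.linalg.norm(p-q).round(1)
E
python3 - <<'E'
from h import *
T=img('top');S=img('scene')
print('clamp',tri(T,S,(328,322),(268,328)))
print('elbow',tri(T,S,(412,360),(282,240)))
print('spring end',tri(T,S,(612,397),(425,352)),tri(T,S,(612,397),(430,360)))
# orientation of handle & vise: long blue edges at base
P=T['pixels'];h=cv2.cvtColor(P,cv2.COLOR_RGB2HSV)
m=cv2.inRange(h,(12,140,60),(35,255,255));m[:230]=0;m[250:]=0;m[:,:228]=0;m[:,260:]=0
print('yellow handle top px',cv2.boundingRect(m))
h=cv2.cvtColor(P,cv2.COLOR_RGB2HSV);m=cv2.inRange(h,(40,100,40),(85,255,255));m[230:]=0;m[:130]=0;m[:,:300]=0;m[:,370:]=0
c=cv2.boxPoints(cv2.minAreaRect(cv2.findNonZero(m)));print('board',[onz(T,*p,34)[:2].round(1) for p in c])
R=ctrl.read_state();print(R['tool_rot'],R['eef_pos'])
E
```

```text
clamp (array([259.3,  94.5, -14.7]), np.float64(6.0))
elbow (array([228.5, -13.2, 443.2]), np.float64(5.8))
spring end (array([ 165.9, -227.8,  521.5]), np.float64(26.9)) (array([ 164.3, -233.4,  513.5]), np.float64(25.0))
yellow handle top px (236, 235, 10, 10)
board [array([625.4,  91.2]), array([705.6,  78.4]), array([689.2, -20.6]), array([609.4,  -6.3])]
[-3.14138188e+00  4.01569015e-06  2.89477110e+00] [158.77290058 630.26468025 303.78621686]
```

Emit:
send_rows(
  rows=[
    [[-34.3,-17.1,2.4,0,0,0.62],[-34.3,-17.1,2.4,0,0,0.62],[-34.3,-17.1,2.4,0,0,0.62],[-34.3,-17.1,2.4,0,0,0.62],[-34.3,-17.1,2.4,0,0,0.62],[-34.3,-17.1,2.4,0,0,0.62],[-34.3,-17.1,2.4,0,0,0.62],[-34.3,-17.1,2.4,0,0,0.62],[-34.3,-17.1,2.4,0,0,0.62],[-34.3,-17.1,2.4,0,0,0.62]],
  ],
  grip=110,
)

```text
clock: 1.4
eef_pos: [450.1, 380.1, 279.9]
tool_rot: [-3.141, -0.0, 2.273]
force: [-0.3, -0.1, -0.2]
width: 48.5
gripper_force: 0.0
```

```bash
cat >> h.py <<'E'
from scipy.spatial.transform import Rotation as Ro
def shift(p,yaw,base=None):
    s=ctrl.read_state(); R=Ro.from_euler('xyz',s['tool_rot']); G=Ro.from_euler('xyz',[np.pi,0,yaw])
    t=R.inv().apply(np.array(p)-s['eef_pos'])/10
    return np.r_[t,(R.inv()*G).as_rotvec()].round(3).tolist()
def st():
    s=ctrl.read_state()
    for k in('clock','qpos','eef_pos','tool_rot','force','width','gripper_force'): print(k,np.round(s[k],3))
E
python3 - <<'E'
from h import *
st(); print(shift([500,87,220],1.74))
E
```

```text
clock 1.4
qpos [-0.875  0.575  0.198  1.724 -0.143  0.857  0.087]
eef_pos [450.131 380.069 279.867]
tool_rot [-3.141 -0.     2.273]
force [-0.331 -0.09  -0.211]
width 48.5
gripper_force 0.0
[-25.604, -15.109, 5.979, -0.0, -0.0, 0.533]
```

Emit:
send_rows(
  rows=[
    [[-25.6,-15.1,6,0,0,0.533],[-25.6,-15.1,6,0,0,0.533],[-25.6,-15.1,6,0,0,0.533],[-25.6,-15.1,6,0,0,0.533],[-25.6,-15.1,6,0,0,0.533],[-25.6,-15.1,6,0,0,0.533],[-25.6,-15.1,6,0,0,0.533],[-25.6,-15.1,6,0,0,0.533],[-25.6,-15.1,6,0,0,0.533]],
  ],
)

```text
clock: 2.3
eef_pos: [500.0, 90.5, 220.0]
tool_rot: [3.141, -0.002, 1.745]
force: [0.3, 0.8, -0.7]
width: 48.3
gripper_force: 0.0
```

```bash
python3 - <<'E'
from h import *
st(); print(shift([499.6,86.6,147],1.74))
d=img('top'); S=img('scene')
a=np.hstack([cv2.resize(d['pixels'][150:250,270:400],(390,300)),cv2.resize(S['pixels'][160:260,250:380],(390,300))])
cv2.imwrite('pics/k1.png',a[:,:,::-1])
E
```

```text
clock 2.3
qpos [-0.427  0.567  0.286  1.999 -0.27   0.611  0.213]
eef_pos [499.968  90.476 220.011]
tool_rot [ 3.141e+00 -2.000e-03  1.745e+00]
force [ 0.256  0.843 -0.739]
width 48.263
gripper_force 0.0
[-0.388, -0.105, 7.3, 0.0, -0.002, 0.005]
```

View pics/k1.png

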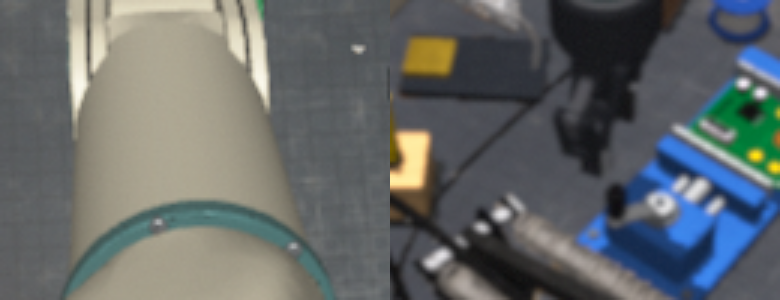

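The top view is hidden by the arm; the scene view shows the fingers (≈(346,213) full-image) just above the knob (≈(326,228)). Descend.

Emit:
send_rows(
  rows=[
    [[0,0,2,0,0,0],[0,0,4,0,0,0],[0,0,6,0,0,0],[0,0,7.3,0,0,0],[0,0,7.3,0,0,0]],
  ],
)

```text
clock: 2.9
eef_pos: [499.2, 89.0, 145.6]
tool_rot: [-3.139, -0.0, 1.744]
force: [0.6, 0.0, 0.0]
width: 48.5
gripper_force: 0.0
```

Emit:
send_rows(
  rows=[
    [[0,0,0,0,0,0],[0,0,0,0,0,0],[0,0,0,0,0,0],[0,0,0,0,0,0],[0,0,0,0,0,0]],
  ],
  grip=255,
)

```text
clock: 3.4
eef_pos: [500.2, 88.2, 147.8]
tool_rot: [3.141, -0.001, 1.742]
force: [-1.5, 0.9, 6.9]
width: 14.8
gripper_force: 58.6
```

```bash
python3 - <<'E'
from h import *
st(); print(shift([499.6,86.6,147],1.74))
d=img('scene')
cv2.imwrite('pics/k2.png',cv2.resize(d['pixels'][165:265,270:400],(650,500),interpolation=cv2.INTER_CUBIC)[:,:,::-1])
E
```

```text
clock 3.4
qpos [-0.373  0.687  0.216  2.045 -0.326  0.441  0.262]
eef_pos [500.234  88.157 147.838]
tool_rot [ 3.141e+00 -1.000e-03  1.742e+00]
force [-1.469  0.921  6.906]
width 14.806
gripper_force 58.603
[-0.143, -0.089, 0.084, 0.001, -0.001, 0.002]
```

View pics/k2.png

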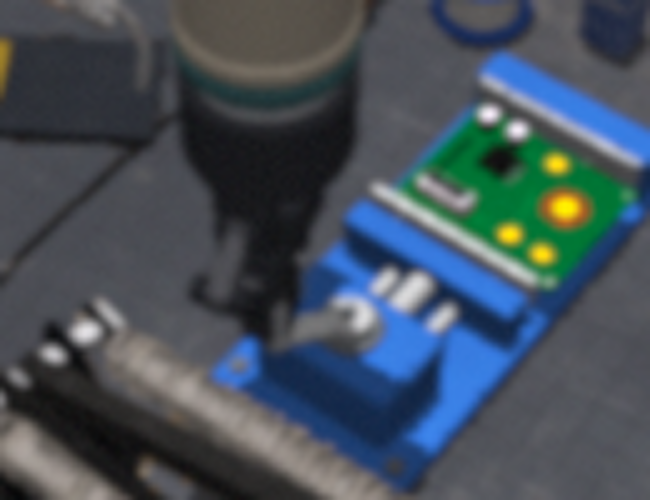

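```bash
python3 - <<'E'
from h import *
yaw=1.7418; X=np.array([np.cos(yaw),np.sin(yaw)]);Y=np.array([np.sin(yaw),-np.cos(yaw)])
th=np.linspace(.667,6.30,39)
P=np.c_[np.cos(np.pi-.139-th),np.sin(np.pi-.139-th)]*3.6
Q=np.c_[P@X,P@Y]
for i in range(0,38,10): print([[round(float(a),2),round(float(b),2),0,0,0,0] for a,b in Q[i+1:i+11]-np.round(Q[i],2)])
E
```

```text
[[0.27, 0.46, 0, 0, 0, 0], [0.46, 0.96, 0, 0, 0, 0], [0.58, 1.48, 0, 0, 0, 0], [0.62, 2.01, 0, 0, 0, 0], [0.58, 2.54, 0, 0, 0, 0], [0.46, 3.06, 0, 0, 0, 0], [0.27, 3.56, 0, 0, 0, 0], [0.01, 4.02, 0, 0, 0, 0], [-0.32, 4.44, 0, 0, 0, 0], [-0.71, 4.8, 0, 0, 0, 0]]
[[-0.44, 0.31, 0, 0, 0, 0], [-0.92, 0.55, 0, 0, 0, 0], [-1.42, 0.71, 0, 0, 0, 0], [-1.95, 0.8, 0, 0, 0, 0], [-2.48, 0.8, 0, 0, 0, 0], [-3.01, 0.73, 0, 0, 0, 0], [-3.52, 0.58, 0, 0, 0, 0], [-4.01, 0.36, 0, 0, 0, 0], [-4.45, 0.07, 0, 0, 0, 0], [-4.85, -0.28, 0, 0, 0, 0]]
[[-0.34, -0.41, 0, 0, 0, 0], [-0.62, -0.87, 0, 0, 0, 0], [-0.83, -1.36, 0, 0, 0, 0], [-0.96, -1.87, 0, 0, 0, 0], [-1.02, -2.4, 0, 0, 0, 0], [-0.99, -2.94, 0, 0, 0, 0], [-0.89, -3.46, 0, 0, 0, 0], [-0.71, -3.96, 0, 0, 0, 0], [-0.46, -4.43, 0, 0, 0, 0], [-0.15, -4.86, 0, 0, 0, 0]]
[[0.38, -0.38, 0, 0, 0, 0], [0.81, -0.7, 0, 0, 0, 0], [1.28, -0.95, 0, 0, 0, 0], [1.78, -1.12, 0, 0, 0, 0], [2.31, -1.23, 0, 0, 0, 0], [2.84, -1.25, 0, 0, 0, 0], [3.37, -1.19, 0, 0, 0, 0], [3.89, -1.06, 0, 0, 0, 0]]
```

Emit:
send_rows(
  rows=[
    [[0.27,0.46,0,0,0,0],[0.46,0.96,0,0,0,0],[0.58,1.48,0,0,0,0],[0.62,2.01,0,0,0,0],[0.58,2.54,0,0,0,0],[0.46,3.06,0,0,0,0],[0.27,3.56,0,0,0,0],[0.01,4.02,0,0,0,0],[-0.32,4.44,0,0,0,0],[-0.71,4.8,0,0,0,0]],
  ],
)

```text
clock: 4.45
eef_pos: [548.5, 90.0, 147.9]
tool_rot: [-3.141, -0.002, 1.743]
force: [-2.7, 1.3, 7.9]
width: 15.2
gripper_force: 58.7
```

Emit:
send_rows(
  rows=[
    [[-0.44,0.31,0,0,0,0],[-0.92,0.55,0,0,0,0],[-1.42,0.71,0,0,0,0],[-1.95,0.8,0,0,0,0],[-2.48,0.8,0,0,0,0],[-3.01,0.73,0,0,0,0],[-3.52,0.58,0,0,0,0],[-4.01,0.36,0,0,0,0],[-4.45,0.07,0,0,0,0],[-4.85,-0.28,0,0,0,0]],
  ],
)

```text
clock: 5.45
eef_pos: [555.1, 42.0, 147.9]
tool_rot: [3.139, -0.002, 1.743]
force: [0.1, 4.6, 5.9]
width: 15.1
gripper_force: 58.6
```

Emit:
send_rows(
  rows=[
    [[-0.34,-0.41,0,0,0,0],[-0.62,-0.87,0,0,0,0],[-0.83,-1.36,0,0,0,0],[-0.96,-1.87,0,0,0,0],[-1.02,-2.4,0,0,0,0],[-0.99,-2.94,0,0,0,0],[-0.89,-3.46,0,0,0,0],[-0.71,-3.96,0,0,0,0],[-0.46,-4.43,0,0,0,0],[-0.15,-4.86,0,0,0,0]],
  ],
)

```text
clock: 6.45
eef_pos: [508.5, 30.3, 147.8]
tool_rot: [3.136, 0.002, 1.741]
force: [3.9, 0.9, 5.5]
width: 15.1
gripper_force: 58.7
```

Emit:
send_rows(
  rows=[
    [[0.38,-0.38,0,0,0,0],[0.81,-0.7,0,0,0,0],[1.28,-0.95,0,0,0,0],[1.78,-1.12,0,0,0,0],[2.31,-1.23,0,0,0,0],[2.84,-1.25,0,0,0,0],[3.37,-1.19,0,0,0,0],[3.89,-1.06,0,0,0,0]],
  ],
)

```text
clock: 7.25
eef_pos: [489.3, 64.9, 147.7]
tool_rot: [3.141, 0.003, 1.739]
force: [-0.7, -5.2, 11.6]
width: 14.9
gripper_force: 59.4
```

Emit:
send_rows(
  rows=[
    [[0,0,0,0,0,0],[0,0,0,0,0,0]],
  ],
)

```text
clock: 7.45
eef_pos: [489.4, 66.0, 147.7]
tool_rot: [3.141, 0.002, 1.74]
force: [-0.2, -1.5, 11.1]
width: 14.9
gripper_force: 59.4
```

Push past along the tangent to feel the stop.

Emit:
send_rows(
  rows=[
    [[0.2,0.01,0,0,0,0],[0.4,0.05,0,0,0,0],[0.4,0.05,0,0,0,0]],
  ],
)

```text
clock: 7.75
eef_pos: [489.5, 67.9, 147.7]
tool_rot: [3.141, 0.004, 1.739]
force: [-0.4, -6.5, 11.6]
width: 15.0
gripper_force: 59.3
```

Emit:
send_rows(
  rows=[
    [[0.3,0.05,0,0,0,0],[0.5,0.08,0,0,0,0],[0.5,0.08,0,0,0,0],[0.5,0.08,0,0,0,0]],
  ],
)

```text
clock: 8.15
eef_pos: [489.5, 68.7, 147.6]
tool_rot: [3.141, 0.009, 1.735]
force: [0.0, -16.4, 11.4]
width: 15.0
gripper_force: 59.3
```

The stop is felt (16 N, hardly moving). Relax, release, rise.

Emit:
send_rows(
  rows=[
    [[-0.5,-0.08,0,0,0,0],[-0.5,-0.08,0,0,0,0]],
  ],
)

```text
clock: 8.35
eef_pos: [489.6, 67.8, 147.7]
tool_rot: [3.141, 0.004, 1.738]
force: [-0.6, -5.9, 11.2]
width: 14.7
gripper_force: 59.3
```

Emit:
send_rows(
  rows=[
    [[0,0,0,0,0,0],[0,0,0,0,0,0],[0,0,0,0,0,0],[0,0,0,0,0,0],[0,0,-3,0,0,0],[0,0,-6,0,0,0],[0,0,-10,0,0,0],[0,0,-13,0,0,0]],
  ],
  grip=110,
)

```text
clock: 9.15
eef_pos: [489.3, 71.6, 278.6]
tool_rot: [3.141, 0.0, 1.742]
force: [0.9, 0.5, -0.3]
width: 48.2
gripper_force: 0.0
```

```bash
python3 - <<'E'
from h import *
st(); print(shift([470,283,280],1.74))
E
```

```text
clock 9.15
qpos [-0.442  0.462  0.341  1.978 -0.224  0.736  0.204]
eef_pos [489.274  71.616 278.617]
tool_rot [3.141 0.    1.742]
force [ 0.853  0.539 -0.286]
width 48.212
gripper_force 0.0
[21.158, 1.703, -0.139, 0.001, 0.0, 0.002]
```

```bash
python3 - <<'E'
from h import *
d=img('scene','scene1.png')
S=cv2.imread('pics/scene0.png');T=cv2.imread('pics/top0.png')
f=lambda I,r,c,h,w,W,H:cv2.resize(I[r:r+h,c:c+w],(W,H),interpolation=cv2.INTER_CUBIC)
a=np.hstack([f(S,183,232,40,40,400,300),f(T,222,222,40,40,400,300)])
b=f(d['pixels'][:,:,::-1],170,290,75,200,800,300)
cv2.imwrite('pics/q1.png',np.vstack([a,b]))
E
```

```text
(no output)
```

View pics/q1.png

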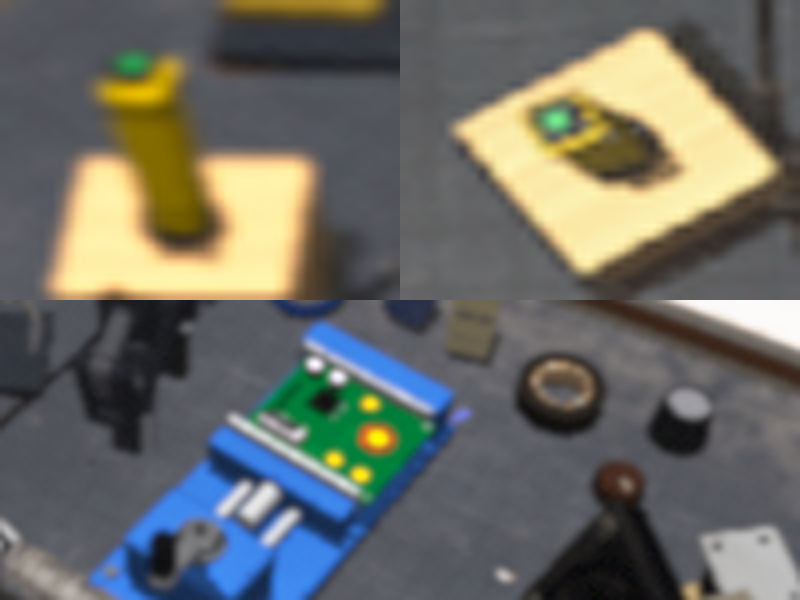

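The crop shows the vise closed (crank towards −x, board between jaws, ringed pad at scene px ≈(384,205)), and the probe handle square with the stand. Next, go over the probe.

```bash
python3 - <<'E'
from h import *
print(shift([464.5,281.8,230],2.18))
E
```

```text
[21.163, 0.88, 5.265, 0.008, 0.001, -0.438]
```

Emit:
send_rows(
  rows=[
    [[21.2,0.9,4.8,0,0,-0.438],[21.2,0.9,4.8,0,0,-0.438],[21.2,0.9,4.8,0,0,-0.438],[21.2,0.9,4.8,0,0,-0.438],[21.2,0.9,4.8,0,0,-0.438],[21.2,0.9,4.8,0,0,-0.438],[21.2,0.9,4.8,0,0,-0.438],[21.2,0.9,4.8,0,0,-0.438],[21.2,0.9,4.8,0,0,-0.438]],
  ],
)

```text
clock: 10.1
eef_pos: [462.8, 280.2, 229.3]
tool_rot: [3.141, 0.001, 2.177]
force: [-0.3, -0.4, -0.4]
width: 48.4
gripper_force: 0.0
```

```bash
python3 - <<'E'
from h import *
st(); print(shift([464.7,282,154],2.18))
T=img('top','top2.png');S=img('scene','scene2.png')
st(); print(shift([464.7,282,154],2.18))
# ringed pad: red ring centroid in both views
for d,(r0,r1,c0,c1) in((T,(130,185,310,370)),(S,(175,240,340,420))):
    h=cv2.cvtColor(d['pixels'],cv2.COLOR_RGB2HSV)
    m=np.zeros(h.shape[:2],np.uint8);k=cv2.inRange(h,(0,110,110),(18,255,255));m[r0:r1,c0:c1]=k[r0:r1,c0:c1]
    q=cv2.findNonZero(m); 
    if q is None: print('none');continue
    (e,ax,an)=cv2.fitEllipse(cv2.convexHull(q)); print(len(q),e,ax,onz(d,*e,34)); 
    d['e']=e
print(tri(T,S,T['e'],S['e']))
E
```

```text
clock 10.1
qpos [-0.73   0.582  0.2    1.903 -0.175  0.674  0.181]
eef_pos [462.774 280.159 229.275]
tool_rot [3.141e+00 1.000e-03 2.177e+00]
force [-0.27  -0.368 -0.36 ]
width 48.418
gripper_force 0.0
[0.047, 0.262, 7.528, 0.0, 0.001, -0.003]
clock 10.2
qpos [-0.73   0.582  0.2    1.903 -0.175  0.674  0.181]
eef_pos [462.637 280.742 229.243]
tool_rot [3.141 0.    2.178]
force [ 0.324 -0.562  0.583]
width 48.539
gripper_force 0.0
[-0.012, 0.239, 7.524, 0.0, 0.0, -0.002]
30 (347.1878967285156, 152.5) (7.521182537078857, 8.428206443786621) [669.199711     9.63283802  34.        ]
26 (383.45343017578125, 204.20005798339844) (6.210962295532227, 9.188050270080566) [667.57449773  10.7982556   34.        ]
(array([668.8,  10.3,  33.4]), np.float64(1.8))
```

Emit:
send_rows(
  rows=[
    [[0,0.24,2,0,0,0],[0,0.24,4,0,0,0],[0,0.24,6,0,0,0],[0,0.24,7.5,0,0,0],[0,0.24,7.5,0,0,0]],
  ],
)

```text
clock: 10.7
eef_pos: [463.3, 282.2, 152.4]
tool_rot: [-3.138, -0.0, 2.179]
force: [-0.9, -0.2, -0.4]
width: 48.4
gripper_force: 0.0
```

Emit:
send_rows(
  rows=[
    [[0,0,0,0,0,0],[0,0,0,0,0,0],[0,0,0,0,0,0],[0,0,0,0,0,0],[0,0,0,0,0,0]],
  ],
  grip=255,
)

```text
clock: 11.2
eef_pos: [464.6, 283.5, 155.0]
tool_rot: [3.14, 0.0, 2.18]
force: [-0.6, -0.9, 6.6]
width: 15.8
gripper_force: 58.8
```

```bash
python3 - <<'E'
from h import *
st()
E
```

```text
clock 11.2
qpos [-0.703  0.701  0.158  1.944 -0.209  0.511  0.21 ]
eef_pos [464.635 283.471 154.983]
tool_rot [3.14 0.   2.18]
force [-0.648 -0.859  6.551]
width 15.789
gripper_force 58.769
```

Emit:
send_rows(
  rows=[
    [[0,0,-1,0,0,0],[0,0,-2.5,0,0,0],[0,0,-4.5,0,0,0],[0,0,-6.5,0,0,0],[0,0,-8.5,0,0,0],[0,0,-10.5,0,0,0],[0,0,-12.5,0,0,0],[0,0,-13.5,0,0,0],[0,0,-14,0,0,0],[0,0,-14,0,0,0]],
  ],
)

```text
clock: 12.2
eef_pos: [464.0, 283.4, 294.2]
tool_rot: [3.141, -0.0, 2.18]
force: [0.0, 0.7, -1.6]
width: 15.6
gripper_force: 58.5
```

```bash
python3 - <<'E'
from h import *
st(); print(shift([600,130,300],1.85))
T=img('top','top3.png');S=img('scene','scene3.png')
a=np.hstack([cv2.resize(S['pixels'][120:270,180:330],(450,450)),cv2.resize(T['pixels'][180:280,190:290],(350,450))])
cv2.imwrite('pics/p1.png',a[:,:,::-1])
E
```

```text
clock 12.2
qpos [-0.754  0.496  0.229  1.832 -0.147  0.829  0.156]
eef_pos [464.009 283.41  294.193]
tool_rot [ 3.141 -0.     2.18 ]
force [ 0.049  0.675 -1.602]
width 15.616
gripper_force 58.523
[-20.362, 2.377, -0.583, 0.0, -0.0, 0.33]
```

View pics/p1.png

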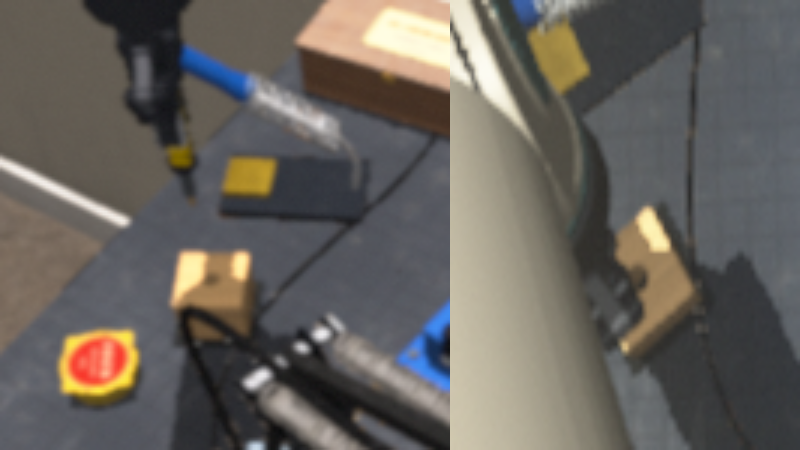

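The scene crop shows the probe held, tip free of the stand at scene px ≈(243.7,186.7). Carry on to the pad.

Emit:
send_rows(
  rows=[
    [[-20.4,2.4,-0.5,0,0,0.33],[-20.4,2.4,-0.5,0,0,0.33],[-20.4,2.4,-0.5,0,0,0.33],[-20.4,2.4,-0.5,0,0,0.33],[-20.4,2.4,-0.5,0,0,0.33],[-20.4,2.4,-0.5,0,0,0.33],[-20.4,2.4,-0.5,0,0,0.33],[-20.4,2.4,-0.5,0,0,0.33]],
  ],
)

```text
clock: 13.1
eef_pos: [599.2, 131.9, 298.3]
tool_rot: [-3.14, -0.001, 1.853]
force: [0.1, 0.3, -0.6]
width: 15.6
gripper_force: 58.5
```

```bash
python3 - <<'E'
from h import *
st(); print(shift([668.6,10.2,240],1.62))
import json
S=ctrl.get_image('scene'); p=np.array([464.0,283.4,144.2]); print('tip pred',proj(S,p),'seen 243.7,186.7')
E
```

```text
clock 13.1
qpos [-0.455  0.6    0.315  1.636 -0.219  0.943  0.22 ]
eef_pos [599.227 131.917 298.301]
tool_rot [-3.140e+00 -1.000e-03  1.853e+00]
force [ 0.084  0.302 -0.55 ]
width 15.575
gripper_force 58.548
[-13.63, 3.284, 5.805, -0.002, -0.001, 0.233]
tip pred (np.float64(243.69113950519), np.float64(187.50473628266406)) seen 243.7,186.7
```

Emit:
send_rows(
  rows=[
    [[-13.6,3.3,5.8,0,0,0.233],[-13.6,3.3,5.8,0,0,0.233],[-13.6,3.3,5.8,0,0,0.233],[-13.6,3.3,5.8,0,0,0.233],[-13.6,3.3,5.8,0,0,0.233],[-13.6,3.3,5.8,0,0,0.233],[-13.6,3.3,5.8,0,0,0.233]],
  ],
)

```text
clock: 13.85
eef_pos: [669.4, 10.8, 241.5]
tool_rot: [3.141, -0.002, 1.62]
force: [0.4, 0.2, -0.9]
width: 15.6
gripper_force: 58.7
```

```bash
python3 - <<'E'
from h import *
st(); print(shift([668.6,10.2,195],1.62))
S=img('scene'); st()
E
```

```text
clock 13.85
qpos [-0.252  0.747  0.346  1.526 -0.296  0.92   0.239]
eef_pos [669.434  10.753 241.53 ]
tool_rot [ 3.141e+00 -2.000e-03  1.620e+00]
force [ 0.388  0.248 -0.862]
width 15.586
gripper_force 58.676
[-0.058, -0.089, 4.653, 0.001, -0.002, 0.0]
clock 13.9
qpos [-0.251  0.747  0.346  1.526 -0.296  0.92   0.239]
eef_pos [669.499  10.441 241.572]
tool_rot [ 3.141e+00 -1.000e-03  1.620e+00]
force [ 0.375  0.221 -1.136]
width 15.412
gripper_force 58.675
```

Lower to just above the pad (tip ≈ 8 mm up) and look.

Emit:
send_rows(
  rows=[
    [[0,-0.09,1.5,0,0,0],[0,-0.09,3,0,0,0],[0,-0.09,4.2,0,0,0],[0,-0.09,4.9,0,0,0],[0,-0.09,4.9,0,0,0],[0,-0.09,4.9,0,0,0]],
  ],
)

```text
clock: 14.5
eef_pos: [668.9, 8.0, 191.9]
tool_rot: [3.141, 0.0, 1.617]
force: [-0.3, 0.1, -0.7]
width: 15.8
gripper_force: 58.7
```

```bash
python3 - <<'E'
from h import *
st()
S=img('scene','scene4.png'); p=ctrl.read_state()['eef_pos']-[0,0,150]
print('tip pred',proj(S,p),'pad',proj(S,(668.6,10.2,34)))
cv2.imwrite('pics/p2.png',cv2.resize(S['pixels'][160:235,340:440],(800,600),interpolation=cv2.INTER_CUBIC)[:,:,::-1])
E
```

```text
clock 14.5
qpos [-0.237  0.804  0.325  1.564 -0.318  0.827  0.258]
eef_pos [668.915   7.975 191.928]
tool_rot [3.141 0.    1.617]
force [-0.322  0.085 -0.691]
width 15.841
gripper_force 58.672
tip pred (np.float64(385.05011564847723), np.float64(202.18721858354382)) pad (np.float64(383.83490026044166), np.float64(204.02319107386054))
```

View pics/p2.png

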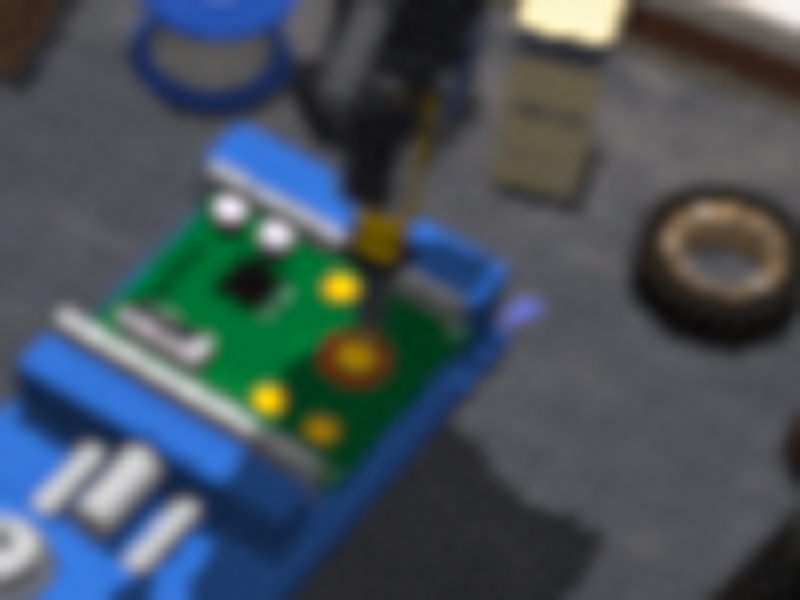

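The crop shows the nose end at crop ≈(368,325), i.e. scene ≈(386,201), hanging just above and slightly behind the ringed pad at crop (355,358), i.e. scene ≈(384.4,204.8).

```bash
python3 - <<'E'
from h import *
st()
for f in('scene2','scene4'):
    I=cv2.imread(f'pics/{f}.png')[:,:,::-1].copy();h=cv2.cvtColor(I,cv2.COLOR_RGB2HSV)
    r=h[200:210,379:391]; 
    m=np.zeros(h.shape[:2],np.uint8);k=cv2.inRange(h,(0,110,50),(28,255,255));m[198:212,376:394]=k[198:212,376:394]
    q=cv2.findNonZero(m)[:,0]; print(f,len(q),q.mean(0),cv2.boundingRect(m))
S=img('scene'); d=dict(S)
print(onz(S,384.4,204.75,34))
I=cv2.imread('pics/scene4.png');print(I[196:206,380:392].max(2))
s=ctrl.read_state()['eef_pos'];print(s,proj(S,s-[0,0,150]))
T=img('top');h=cv2.cvtColor(T['pixels'],cv2.COLOR_RGB2HSV);print(h[148:157:2,340:355:2,0])
E
```

```text
clock 14.55
qpos [-0.237  0.803  0.326  1.563 -0.318  0.827  0.258]
eef_pos [669.114   7.9   192.288]
tool_rot [3.141 0.    1.617]
force [ 0.316 -0.307 -0.598]
width 15.997
gripper_force 58.672
scene2 59 [383.71186441 204.16949153] (379, 201, 10, 8)
scene4 54 [384.05555556 204.37037037] (380, 201, 9, 8)
[667.13299758   7.90233384  34.        ]
[[144 215 241 225 160  87  44  41  51  58  67  72]
 [125 145 164 150 108  64  42  44  49  56  59  63]
 [114 117 117 107  81  51  40  43  49  55  57  56]
 [113 113 109 101  77  53  42  43  50  55  55  55]
 [113 111 105  92  74  54  46  49  53  56  56  56]
 [106  96  85  75  74  73  63  53  54  56  55  55]
 [ 87  93 107 110 108  99  88  66  52  56  55  55]
 [ 81 104 122 139 142 128 107  86  62  54  55  56]
 [ 86 105 126 150 158 149 123  98  77  53  56  56]
 [ 87 101 114 134 145 139 118  97  75  52  55  56]]
[669.18892191   7.87004214 192.50347667] (np.float64(385.0816830713436), np.float64(202.11859494604877))
[[21 21 21 23 22 23 23 23]
 [21 22 22 23 23 23 22 22]
 [22 22 23 23 23 23 22 22]
 [22 23 23 23 22 22 22 23]
 [23 23 22 23 23 23 23 22]]
```

Emit:
send_rows(
  rows=[
    [[0.1,-0.03,0,0,0,0],[0.22,-0.05,0,0,0,0],[0.22,-0.05,0,0,0,0],[0.22,-0.05,0,0,0,0]],
  ],
)

```text
clock: 15.05
eef_pos: [668.1, 10.3, 192.0]
tool_rot: [3.142, -0.0, 1.617]
force: [0.6, 0.7, -0.7]
width: 15.7
gripper_force: 58.7
```

```bash
python3 - <<'E'
from h import *
S=img('scene','scene5.png');s=ctrl.read_state();p=s['eef_pos'];st()
for z in(0,10,20,30): print(z,np.round(proj(S,p-[0,0,150-z]),2))
g=S['pixels'].max(2);print(g[194:206,379:393])
E
```

```text
clock 15.1
qpos [-0.241  0.803  0.326  1.566 -0.318  0.826  0.255]
eef_pos [668.125  10.273 191.932]
tool_rot [3.142 0.    1.617]
force [-0.256  0.469 -0.05 ]
width 15.654
gripper_force 58.672
0 [384.03 202.18]
10 [384.41 199.67]
20 [384.8  197.14]
30 [385.2  194.56]
[[119 130 154 176 147  86  38  33  43  55  71  91 104 109]
 [124 146 217 241 206 121  51  40  48  60  69  80  88  98]
 [122 144 214 237 202 120  50  43  51  59  63  69  71  78]
 [115 126 142 160 132  81  43  42  48  57  58  60  61  63]
 [114 114 113 107  84  55  40  44  51  56  56  57  57  59]
 [114 115 110 101  79  54  41  46  51  54  56  57  56  58]
 [113 112 111  99  80  60  51  47  52  55  56  57  55  56]
 [103 100  94  84  76  86  83  65  52  52  56  58  56  56]
 [ 82  71  94 105 111 121 117  96  70  53  54  56  56  55]
 [ 60  79 102 120 138 148 139 113  87  62  53  57  56  56]
 [ 53  87 106 125 148 160 151 126  99  75  54  55  56  58]
 [ 53  85 103 114 134 145 139 118  95  74  54  57  56  57]]
```

Emit:
send_rows(
  rows=[
    [[0.07,0,0.3,0,0,0],[0.07,0,0.6,0,0,0],[0.07,0,0.75,0,0,0],[0.07,0,0.75,0,0,0],[0.07,0,0.75,0,0,0]],
  ],
)

```text
clock: 15.6
eef_pos: [668.1, 10.9, 184.3]
tool_rot: [-3.141, 0.0, 1.617]
force: [0.2, -0.3, -0.5]
width: 15.8
gripper_force: 58.7
```

Emit:
send_rows(
  rows=[
    [[0,0,0.1,0,0,0],[0,0,0.2,0,0,0],[0,0,0.2,0,0,0],[0,0,0.2,0,0,0]],
  ],
)

```text
clock: 16.0
eef_pos: [668.2, 10.9, 182.6]
tool_rot: [3.141, 0.0, 1.617]
force: [0.1, -0.1, 0.6]
width: 15.3
gripper_force: 58.7
```

```bash
python3 - <<'E'
from h import *
F=[];P=[]
for i in range(10): ctrl.get_image('scene'); s=ctrl.read_state();F.append(s['force']);P.append(s['eef_pos'])
print(np.mean(F,0),np.std(F,0),np.mean(P,0))
E
```

```text
[-0.02135286 -0.15985205  0.5020265 ] [0.28304005 0.45826112 0.42688477] [668.18747543  10.8992543  182.48867014]
```

Emit:
send_rows(
  rows=[
    [[0,0,0.1,0,0,0],[0,0,0.2,0,0,0],[0,0,0.28,0,0,0],[0,0,0.28,0,0,0],[0,0,0.28,0,0,0]],
  ],
)

```text
clock: 17.0
eef_pos: [668.2, 10.9, 179.6]
tool_rot: [3.141, -0.0, 1.617]
force: [-0.1, -0.2, 1.4]
width: 15.7
gripper_force: 58.9
```

```bash
python3 - <<'E'
from h import *
F=[];P=[]
for i in range(16): S=img('scene'); s=ctrl.read_state();F.append(s['force']);P.append(s['eef_pos'])
print(np.mean(F,0),np.std(F,0),np.mean(P,0),s['clock'],s['tool_rot'])
for z in(0,10,20,30): print(z,np.round(proj(S,s['eef_pos']-[0,0,150-z]),2))
g=S['pixels'];print(g[196:211,377:391].max(2));cv2.imwrite('pics/scene6.png',g[:,:,::-1])
E
```

```text
[ 0.26371746 -0.12079823  1.94058948] [0.46280173 0.57067448 0.46594743] [668.14850782  10.92218761 179.63509555] 17.8 [ 3.14147630e+00 -2.07565012e-05  1.61674982e+00]
0 [383.33 205.1 ]
10 [383.71 202.65]
20 [384.09 200.15]
30 [384.47 197.62]
[[118 116 121 127 133 124  83  47  40  38  35  39  53  64]
 [116 113 115 120 122 111  81  48  31  32  40  47  54  60]
 [113 114 112 114 108  96  70  45  38  39  47  53  57  56]
 [114 114 114 111 102  83  58  44  41  46  53  54  56  56]
 [113 112 111 104  88  65  49  42  40  45  52  56  58  55]
 [107 103  98  86  66  61  46  40  43  46  51  54  55  56]
 [ 94  82  73  67  88  85  63  51  59  66  59  52  55  58]
 [ 74  62  56  80  95  89  79  79  88  91  81  63  55  57]
 [ 62  57  52  87  99 101 106 114 123 114  97  74  54  56]
 [ 58  57  52  86 101 102 110 124 129 116  96  75  52  55]
 [ 58  56  55  64  83  90  97 104 105  95  80  57  55  57]
 [ 57  57  57  55  55  72  84  89  84  74  59  52  57  58]
 [ 57  57  57  56  54  53  53  56  53  52  55  57  56  57]
 [ 57  57  58  56  56  57  57  57  58  57  55  58  57  57]
 [ 57  58  58  58  57  57  56  55  56  58  56  58  57  55]]
```

```bash
python3 - <<'E'
import cv2
I=cv2.imread('pics/scene6.png');cv2.imwrite('pics/fin.png',cv2.resize(I[180:220,355:408],(795,600),interpolation=cv2.INTER_CUBIC))
E
```

```text
(no output)
```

View pics/fin.png

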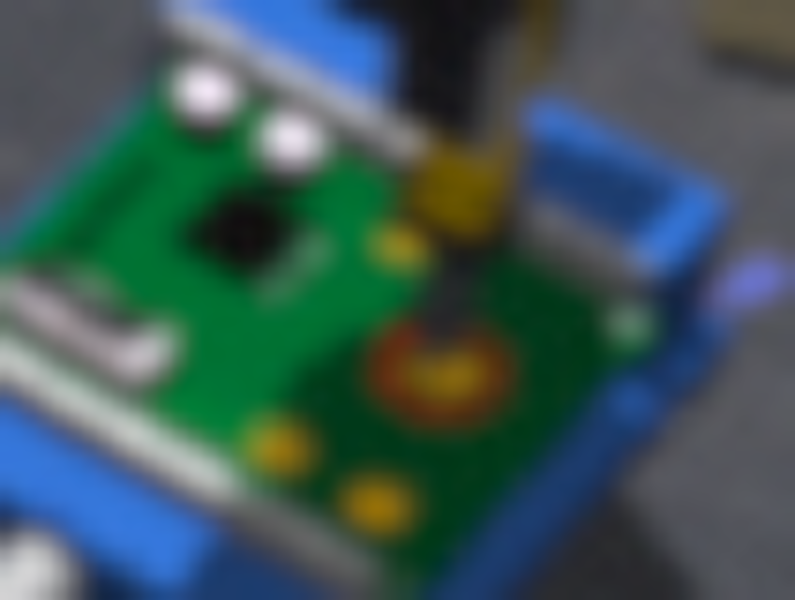

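The final crop shows the sprung tip on the gold disc, inside the red ring (crop ≈(442,358), ring centre ≈(443,373), roughly 2 mm off at most). The push is about 2.5 N, so the tip is about halfway in.

```bash
python3 -c "
from cell import ctrl
print(ctrl.finish_job())"
```

```text
the job is handed in; nothing more can be done
None
```

The job is handed in at about 18 s: the crank was turned to its stop (felt as a firm 16 N), and the gripper holds the probe upright on the ringed pad, at most about 2 mm off centre and pressed at about 2.5 N, roughly halfway in.

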